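# Fit the flywheel and set the end cap of a spinner control

### The arm

A 6-joint arm with a two-finger parallel gripper is mounted at the origin on a cart in front of the work surface, level with it; the furniture and walls round the work are solid. World frame = base frame: x ahead of the robot, y to its left, z up, the work surface at z = 0. Lengths are in m, angles in rad, forces in N, time in s.
With the tool pointing down it reaches from about 0.275 to 0.825 m from the base axis. Payload 4.9 kg.
Tool frame: the origin (TCP) lies midway between the tips of the shut fingers; the grasp point (between the pads) lies 19 mm behind it (bot.grip_depth is the distance from the TCP to the grasp point, in m); z points along the fingers, y is the line along which they close (so a half turn about z gives the same grasp; the last joint's range is limited). The gripper opens to 85 mm and grips with 20 to 120 N. Pads are 22 mm wide; open, the fingers measure 114 mm over their backs; the gripper's body (76 mm by 85 mm) begins 54 mm behind the grasp point. The pads swing forward as they close: fully open they stand 13 mm farther back than shut.
Start: joints at [-1.301, 0.326, -0.193, 1.052, 0, 1.437], TCP at [0.216, -0.506, 0.231] pointing down, gripper open.
Joint ranges: [-2.65, 2.65], [-0.97, 1.79], [-1.3, 1.35], [-1.93, 2.1], [-1.47, 1.37], [-3.14, 3.14]. Speed limits (rad/s): [2.57, 2.57, 3.14, 3.14, 3.14, 3.14].

### API

Orientations are given as a unit quaternion [w, x, y, z].
In Python, from cell import bot gives the robot as it stands. Calls block until the motion is done:
- bot.move_pose(position, orientation): joint-space move of the TCP to a pose.
- bot.move_linear(position, speed=0.15, rotation=None, until_force=None): straight line of the TCP; rotation=None keeps the orientation; speed is the mean speed in m/s. With until_force (N) it stops when the force on the tool has changed by that much, and returns True; else False.
- bot.goto_joints(angles): joint-space move.
- bot.set_gripper(opening, grasp_force=None): opening from 0.0 (shut) to 1.0 (fully open); grasp_force is the grip in N (None keeps the last); returns when the fingers have stopped.
- bot.wait(seconds).
- bot.solve_ik(position, orientation): joint angles nearest the present ones, or None.
- bot.camera(name): name is "scene" or "side" or "wrist"; returns the picture (384x512x3 uint8, red, green, blue); there is no depth.
- bot.calibration(name): a dict with "mtx" (3x3 intrinsics, pixels), "extrinsics" (4x4, takes a point from world to camera coordinates); the wrist camera has in their place "hand_eye" (4x4, takes a point from camera to tool coordinates, whose origin is the TCP and whose axes are the flange's). Camera axes: x right, y down, z forward; pixel columns grow to the right and rows downward; lengths in m; the calibration is good to about 2 mm. A picture is of the moment at which its call begins: read the wrist's pose just before it. calibration takes no time and is no camera call.
A pose or a line that the arm cannot do raises bot.PlanningError and nothing moves.
- bot.close_job(): hands the job in; it is judged then, once.
Trained networks look in the newest picture that a camera, given by its name, has taken for a name from the list of things; names that differ only in an ending like _2 or _b are one class to them, and where a whole thing is asked for, a point or a joint stands for the part that bears it (a point fixed in the world has none). Each returns a list of dicts, best first, with "confidence" (0 to 1); they miss things now and then, are a little off and sometimes report something else, mostly with a low value. They report only what shows in the picture. A call takes as long as a camera call. They do not tell look-alikes from the thing itself.
- bot.search_frame(camera, thing): "bbox" ([left, top, width, height] in pixels, round what is visible of it).
Readings, each from a call of its own:
- bot.read_clock(): time.
- bot.read_joint_positions(): joint angles.
- bot.read_joint_vel(): joint speeds.
- bot.read_joint_efforts(): joint torques, N m.
- bot.read_position(): TCP position.
- bot.read_tool_rot(): TCP orientation.
- bot.read_ft_force(): force on the tool from outside, world axes, zero at the start.
- bot.read_moment(): the same for the moment, N m.
- bot.read_gripper_width(): opening from 0.0 (shut) to 1.0 (fully open).
- bot.read_finger_force(): force on a finger pad.
Only numpy, scipy, OpenCV 4.12 (cv2) and the standard library are available. Lean on these libraries where they do the work, as an engineer would, in place of code of your own. Each camera call takes 0.05 s, during which the arm holds its last target. There are 200 camera calls.

### The job

Put the steel flywheel over the threaded stud of the spinner unit, hub up, so that it sits fully home on the bearing boss. Then put the dark knurled end cap on the stud, screw it down clockwise until it bottoms out snugly on the flywheel's hub, and back it off a quarter turn so that the flywheel can spin freely. Finish while still holding the cap in the gripper at that setting, so that it cannot creep before its set screw is locked; leave the other loose things on the table where they are.

Things in the scene. Friction and masses are not known exactly. Their poses are not given: they have to be found in the camera images.
- spinner_unit: Fixed control unit: black housing 116 x 116 mm with an aluminium top plate (top at 31 mm) and an upright threaded steel stud in its centre, tip at 79 mm. Origin at the centre of its underside, on the stud's axis, z up; x points to the side with the white connector. Round the stud is a dark bearing boss, radius 24 mm, top at 38 mm.
- stud_seat (a point): On the stud's axis at the top of the bearing boss, 38 mm above the unit's underside: the flywheel's underside comes to rest here. Above it a plain journal, radius 11.8 mm, runs up to 55.5 mm over the unit's underside, with a centring cone at its foot (radius 13.8 mm at the boss, 11.8 mm 8 mm higher).
- thread_top (a point): On the stud's axis, 71 mm above the unit's underside, where the thread begins. The thread, 11.5 mm outer and 7.8 mm core radius, is right-handed (clockwise from above screws down), coarse, two-start, 12 mm lead a turn, about 1 mm axial play. Its two upper ends lie at +51 and +231 degrees from the unit's x axis, counter-clockwise from above; stop shoulders close it at its foot.
- stud_tip (a point): Centre of the stud's top end, 79 mm above the unit's underside; a smooth nose widens from radius 4.5 mm here to 7.8 mm 5 mm below.
- flywheel: Loose plain steel flywheel, 0.19 kg: disc 64 mm across, 7 mm thick, with a round hub 38 mm across rising to 20 mm above the underside; through-bore 29 mm. Lies in the tray hub up; grip it across the hub. Origin at the centre of its underside, z up through the bore. Once home, its hub top is 58 mm above the unit's underside.
- end_cap: Loose dark steel round cap, 0.22 kg, 36 mm high, closed on top: upper 13 mm knurled, 38 mm across (grip here); skirt below 36.6 mm across, bore 26 mm wide, 23 mm deep, open at the bottom. Stands in the tray open end down. Origin at the centre of its open rim (underside), z up; a white line across the top runs along its x axis.
- cap_lugs (a point): On the cap's axis 6 mm above the rim, level with two stretches of inner thread at its +x and -x sides (tips at 9 mm radius). Set on the stud with the white line 90 to 115 degrees counter-clockwise of the unit's x (or half a turn on) it rests on the thread, rim 5 to 6 mm above the hub, and bottoms out after 180 to 205 degrees clockwise.
- cap_top (a point): Centre of the cap's closed top, 36 mm above its rim. It bottoms out with the rim on the hub and a firm stop to turning, the white line then square (within 10 degrees) to the unit's x axis; a quarter turn back it is parallel to it and the cap 2 to 3 mm higher. The cap stays where it is left on the thread.
- parts_tray: Fixed pale pressed-metal tray, 164 x 234 mm, walls 28 mm high, long side along its y; origin at the centre of its underside; its inner floor is 2 mm above the table. The flywheel and the end cap lie in it, one towards either end.
- hex_key: Loose hex key lying flat on the table right of the unit, 97 x 33 x 6 mm; not part of the work.
- collar: Loose dark flanged plastic collar, 31 mm across and 17 mm high, open through the middle, standing on the table behind the tray; not part of the work.
- lever_shaft: Loose black lever shaft, 58 mm long and 10 mm thick, lying on the table right of the unit; not part of the work.
Mind the look-alikes: they are no part of the job. There is more than one size of the end_cap; the job needs the smaller. Of the things shaped like the flywheel, the steel one is meant.

How it is judged:
By the outcome, as a careful person would: the job done as asked, in the order asked, and still so for the second after the job is handed in, while the arm keeps its last pose, push and grip.
It also fails if it takes over 72 s, if anything falls off the work surface, if the arm or the gripper's body presses on something with over 40 N, if the wrist force passes 120 N, or if a joint passes its speed limit or range.

## Working session

There is one attempt and no reset: what is moved stays moved. The work goes in short steps, each a Python script; the robot and the scene stay as the last script left them, time stands still between calls to the robot, and variables do not carry over. Pictures are saved under pics/ and viewed, at most 10 in all, crops included, and the job is handed in when it is done.

```bash
mkdir -p pics; ls; python3 - <<'E'
from cell import bot
import cv2,numpy as np
ims=[]
for n in("scene","side"):
    im=bot.camera(n);cv2.imwrite(f"pics/{n}0.png",im[...,::-1])
    c=bot.calibration(n);print(n,np.round(c["mtx"],1).tolist(),np.round(c["extrinsics"],3).tolist())
    for t in("spinner_unit","flywheel","end_cap","parts_tray"):
        print(t,[(np.round(d["bbox"]).tolist(),round(d["confidence"],2)) for d in bot.search_frame(n,t)][:4])
print(np.round(bot.calibration("wrist")["hand_eye"],3).tolist(),bot.read_clock(),bot.read_tool_rot(), bot.grip_depth)
E
```

```text
pics
scene [[464.8, 0.0, 258.0], [0.0, 464.8, 192.9], [0.0, 0.0, 1.0]] [[-0.582, -0.813, -0.004, 0.384], [-0.475, 0.344, -0.81, 0.301], [0.66, -0.469, -0.587, 1.274], [0.0, 0.0, 0.0, 1.0]]
spinner_unit [([265.0, 189.0, 36.0, 30.0], 0.59), ([206.0, 225.0, 22.0, 13.0], 0.23)]
flywheel [([233.0, 250.0, 25.0, 11.0], 0.83), ([206.0, 222.0, 19.0, 14.0], 0.57)]
end_cap [([147.0, 246.0, 16.0, 19.0], 0.75), ([184.0, 230.0, 12.0, 17.0], 0.66)]
parts_tray [([162.0, 209.0, 77.0, 50.0], 0.88)]
side [[492.9, 0.0, 261.3], [0.0, 492.9, 194.8], [0.0, 0.0, 1.0]] [[0.991, -0.13, 0.021, -0.532], [-0.034, -0.404, -0.914, 0.132], [0.128, 0.905, -0.405, 1.272], [0.0, 0.0, 0.0, 1.0]]
spinner_unit [([222.0, 207.0, 59.0, 41.0], 0.97)]
flywheel [([248.0, 194.0, 16.0, 6.0], 0.66), ([197.0, 194.0, 22.0, 12.0], 0.66)]
end_cap [([250.0, 173.0, 9.0, 17.0], 0.64), ([222.0, 212.0, 54.0, 37.0], 0.53), ([234.0, 160.0, 16.0, 15.0], 0.5)]
parts_tray [([227.0, 171.0, 53.0, 33.0], 0.76)]
[[-0.0, -0.952, -0.307, 0.079], [1.0, -0.0, 0.0, -0.0], [-0.001, -0.307, 0.952, -0.143], [0.0, 0.0, 0.0, 1.0]] 0.5 [-3.83996486e-05  9.79689469e-01  2.00520678e-01 -1.94102329e-05] 0.0187
```

```bash
python3 - <<'E'
import cv2,numpy as np
a=cv2.imread("pics/scene0.png")[160:290,110:370];b=cv2.imread("pics/side0.png")[140:270,150:410]
cv2.imwrite("pics/both0.png",cv2.resize(np.vstack([a,b]),None,fx=2.3,fy=2.3,interpolation=cv2.INTER_CUBIC))
E
```

```text
(no output)
```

View pics/both0.png

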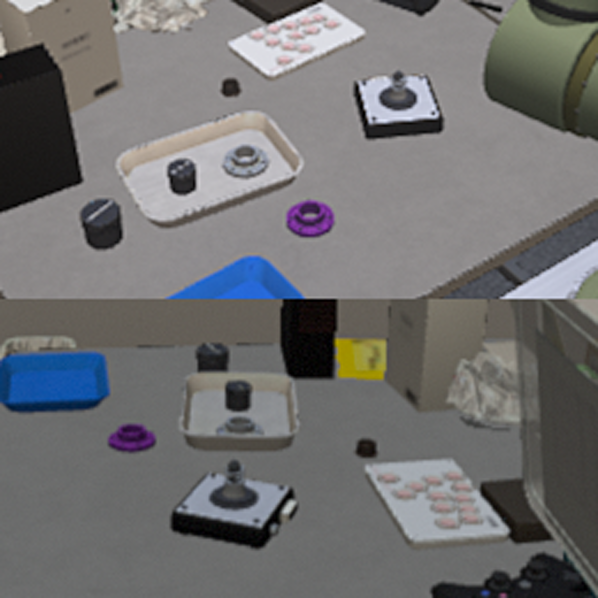

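The views show the end cap in the tray at scene ≈(189,236), the steel flywheel at ≈(216,229) and the stud at ≈(283,201). The purple wheel and the larger cap lie outside the tray. The connector is on the unit's +x side in the side view. I'll locate these roughly, then refine with the wrist camera.

```bash
cat > h.py <<'E'
from cell import bot
import cv2,numpy as np
from scipy.spatial.transform import Rotation as R
def quat(yaw):  # tool down, tool x axis at angle yaw in world
    r=R.from_euler('z',yaw)*R.from_euler('x',np.pi); q=r.as_quat(); return [q[3],q[0],q[1],q[2]]
def yaw_now():
    q=bot.read_tool_rot(); m=R.from_quat([q[1],q[2],q[3],q[0]]).as_matrix(); return np.arctan2(m[1,0],m[0,0])
def camT(name):  # camera -> world
    c=bot.calibration(name)
    if name!="wrist": return np.array(c["mtx"]),np.linalg.inv(c["extrinsics"])
    q=bot.read_tool_rot();T=np.eye(4);T[:3,:3]=R.from_quat([q[1],q[2],q[3],q[0]]).as_matrix();T[:3,3]=bot.read_position()
    return np.array(c["mtx"]),T@np.array(c["hand_eye"])
def ray(K,T,uv,z):
    d=T[:3,:3]@np.linalg.solve(K,[*uv,1.]);o=T[:3,3];return o+d*(z-o[2])/d[2]
def proj(K,T,p):
    q=np.linalg.inv(T)@[*p,1];q=K@q[:3];return q[:2]/q[2]
def shot(fn):
    K,T=camT("wrist");im=bot.camera("wrist")[...,::-1].copy();cv2.imwrite(f"pics/{fn}.png",im);np.savez(f"pics/{fn}.npz",K=K,T=T);return im,K,T
E
python3 - <<'E'
from h import *
for n,pts in(("scene",dict(cap=(189,231,.038),fly=(216.5,227,.022),stud=(283,192,.079),collar=(210,197,.01))),("side",dict(stud=(252,201,.079),cap=(254,166+6,.038),fly=(254,183+14,.022)))):
    K,T=camT(n)
    for k,(u,v,z) in pts.items(): print(n,k,np.round(ray(K,T,(u,v),z),3))
print(yaw_now())
E
```

```text
scene cap [0.56  0.338 0.038]
scene fly [0.543 0.249 0.022]
scene stud [0.508 0.005 0.079]
scene collar [0.71  0.174 0.01 ]
side stud [0.517 0.062 0.079]
side cap [0.561 0.385 0.038]
side fly [0.541 0.214 0.022]
0.40377873054873314
```

```bash
python3 - <<'E'
from h import *
bot.move_pose([.508,.005,.23],quat(np.pi)); print(bot.read_clock(),np.round(bot.read_joint_positions(),3))
im1,K,T=shot("w1"); print(np.round(K,1).tolist())
for t in("spinner_unit","stud_tip"): print(t,[(np.round(d["bbox"]).tolist(),round(d["confidence"],2)) for d in bot.search_frame("wrist",t)][:3])
bot.move_pose([.55,.29,.23],quat(np.pi+.5)); print(bot.read_clock(),np.round(bot.read_joint_positions(),3))
im2,K,T=shot("w2")
for t in("flywheel","end_cap"): print(t,[(np.round(d["bbox"]).tolist(),round(d["confidence"],2)) for d in bot.search_frame("wrist",t)][:3])
cv2.imwrite("pics/w12.png",cv2.resize(np.vstack([im1[:,:],im2]),None,fx=.78,fy=.78))
E
```

```text
2.6083 [-0.137  0.25  -0.302  1.019 -0.    -0.135]
[[296.4, 0.0, 250.7], [0.0, 296.4, 193.5], [0.0, 0.0, 1.0]]
spinner_unit [([187.0, 102.0, 127.0, 121.0], 0.56)]
stud_tip [([190.0, 106.0, 125.0, 119.0], 0.94)]
3.8667 [ 3.650e-01  4.610e-01  8.000e-03  1.118e+00 -1.000e-03 -1.330e-01]
flywheel [([248.0, 0.0, 54.0, 52.0], 0.91), ([198.0, 117.0, 49.0, 51.0], 0.6), ([149.0, 60.0, 219.0, 203.0], 0.38)]
end_cap [([275.0, 175.0, 32.0, 33.0], 0.95), ([362.0, 196.0, 56.0, 46.0], 0.8)]
```

View pics/w12.png

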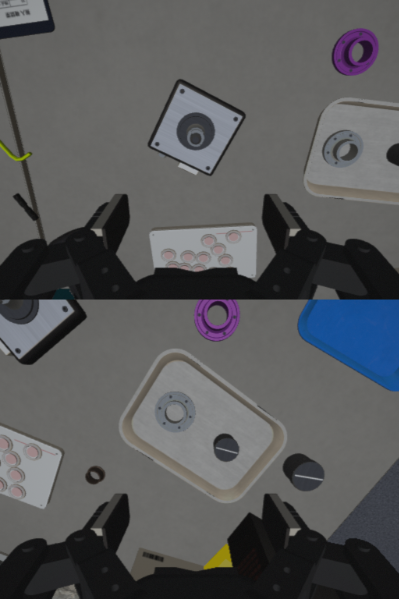

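The upper view shows the unit at ≈(251,167) full-size, its connector at the image bottom-left, so its x axis points to about −25° in the world. The lower view shows the flywheel at ≈(224,144) and the small cap at ≈(290,190) in the tray, with the large cap outside. Next I'll shoot from opposed yaws to cancel the hand-eye error and measure on rectified images.

```bash
cat >> h.py <<'E'
def ortho(im,K,T,c,half,z,s=3):  # px per mm=s ; image right=+x world, up=+y
    n=int(2*half*1000*s);P=[(c[0]-half,c[1]+half),(c[0]+half,c[1]+half),(c[0]+half,c[1]-half),(c[0]-half,c[1]-half)]
    H=cv2.getPerspectiveTransform(np.float32([proj(K,T,(*p,z)) for p in P]),np.float32([(0,0),(n,0),(n,n),(0,n)]))
    return cv2.warpPerspective(im,H,(n,n),flags=cv2.INTER_CUBIC)
E
python3 - <<'E'
from h import *
q0=.365+np.pi
jobs=[("t",(.553,.29,.19),(q0-np.pi/2,q0+np.pi/2)),("u",(.508,.005,.17),(np.pi-.13+np.pi/2,np.pi-.13-np.pi/2))]
for n,p,ys in jobs:
    for i,y in enumerate(ys):
        bot.move_pose(p,quat(y)); bot.wait(.15); shot(f"{n}{i}")
print(bot.read_clock(),bot.read_joint_positions())
rows=[]
for i in(0,1):
    r=[]
    for f,c,z in(("u",(.508,.005),.031),("t",(.543,.249),.022),("t",(.56,.338),.038)):
        im=cv2.imread(f"pics/{f}{i}.png");d=np.load(f"pics/{f}{i}.npz")
        h=.07 if f=="u" else .04
        o=ortho(im,d["K"],d["T"],c,h,z); r.append(cv2.resize(o,(260,260)))
    rows.append(np.hstack(r))
cv2.imwrite("pics/orth.png",np.vstack(rows))
E
```

```text
12.7417 [-1.35566164e-01  3.01400090e-01 -3.95528673e-01  8.73921728e-01
 -4.30077272e-05  1.56519743e+00]
```

View pics/orth.png

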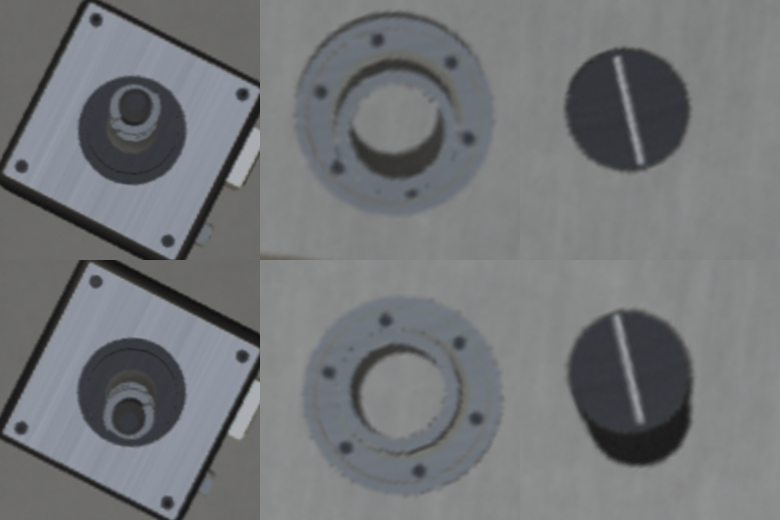

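The rectified views show the unit's screws centred at ≈(132,131) with its x axis at about −26.9°. The cap top is at ≈(628,110), its white line at about 102.6°. The flywheel rim is at ≈(394,113) and (402,135). Now I'll fit numbers and pick the flywheel.

```bash
python3 - <<'E'
from h import *
C={k:np.load(f"pics/{k}.npz")["T"][:3,3] for k in("t0","t1","u0","u1")}
def w(k,px,c,half,z,zt):
    s=2*half/260;p=np.array([c[0]+(px[0]-130)*s,c[1]-(px[1]-130)*s,z]);o=C[k];return o+(p-o)*(zt-o[2])/(z-o[2])
F=[w("t0",(134,113),(.543,.249),.04,.022,.009),w("t1",(142,135),(.543,.249),.04,.022,.009)]
Ca=[w("t0",(108,110),(.56,.338),.04,.038,.038),w("t1",(110,112),(.56,.338),.04,.038,.038)]
U=[w("u0",(132,130.25),(.508,.005),.07,.031,.031),w("u1",(132,132.25),(.508,.005),.07,.031,.031)]
S=[w("u0",(134,104.5),(.508,.005),.07,.031,.079),w("u1",(130,155.5),(.508,.005),.07,.031,.079)]
for n,v in(("fly",F),("cap",Ca),("unit",U),("tip",S)): print(n,np.round(v,4).tolist(),np.round(np.mean(v,0),4).tolist())
fy=np.mean(F,0)
bot.set_gripper(.56,60)
y=np.arctan2(fy[1],fy[0])+np.pi-.12
bot.move_pose([fy[0],fy[1],.09],quat(y))
hit=bot.move_linear([fy[0],fy[1],.004],speed=.05,until_force=5)
p=bot.read_position();print(hit,p,bot.read_ft_force(),bot.read_clock(),bot.read_gripper_width())
shot("f1")
E
```

```text
fly [[0.5451, 0.2496, 0.009], [0.5453, 0.2488, 0.009]] [0.5452, 0.2492, 0.009]
cap [[0.5532, 0.3442, 0.038], [0.5538, 0.3435, 0.038]] [0.5535, 0.3438, 0.038]
unit [[0.5091, 0.0049, 0.031], [0.5091, 0.0038, 0.031]] [0.5091, 0.0043, 0.031]
tip [[0.5081, 0.0033, 0.079], [0.5097, 0.007, 0.079]] [0.5089, 0.0051, 0.079]
True [0.54504734 0.24914877 0.0063042 ] [-0.71397002  0.14434047  4.11339463] 16.1417 0.557884562569443
```

View pics/f1.png

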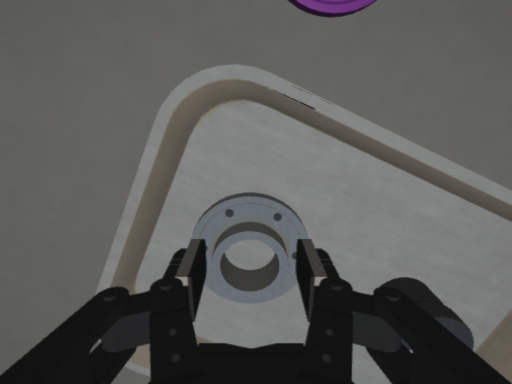

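The fingers straddle the hub at ≈(250,265), the tips resting on the disc and the cap clear at right. Lift a little, grip, carry.

```bash
python3 - <<'E'
from h import *
p=bot.read_position();y=yaw_now()
bot.move_linear([p[0],p[1],.0085],speed=.05)
bot.set_gripper(0,60)
print(bot.read_gripper_width(),bot.read_finger_force(),bot.read_ft_force())
g=bot.read_position();print(g)
bot.move_linear([p[0],p[1],.12],speed=.15)
bot.wait(.1);f0=bot.read_ft_force();print("lifted",bot.read_gripper_width(),f0)
S=(.5090,.0047)
bot.move_pose([*S,.14],quat(np.pi-.13))
bot.move_linear([*S,.0835],speed=.12)
hit=bot.move_linear([*S,g[2]+.035],speed=.03,until_force=12)
print(hit,bot.read_position(),bot.read_ft_force(),"target z",g[2]+.036,bot.read_clock())
shot("f2")
E
```

```text
0.42295488646257384 59.79484660550952 [-1.42654029 -1.65321588  5.52757024]
[0.54507538 0.24897927 0.00889209]
lifted 0.4184354763903318 [-1.06858043  0.01675537 -1.9027755 ]
True [0.5088479  0.00472438 0.04498635] [-0.33237928 -0.11604349  3.5484417 ] target z 0.04489208836588859 20.4917
```

View pics/f2.png

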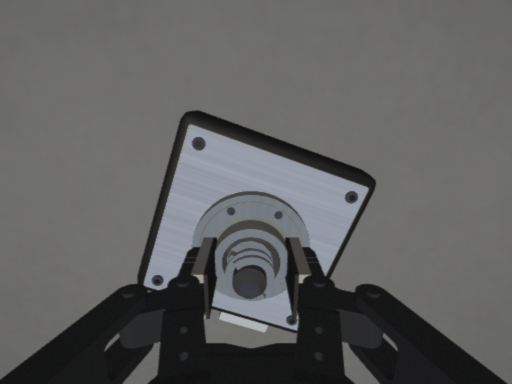

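The flywheel is home on the boss around the stud at ≈(250,270), and the height is within 0.1 mm of nominal. Release it and fetch the cap, centring it with two crossed squeezes.

```bash
python3 - <<'E'
from h import *
p=bot.read_position()
bot.set_gripper(.56,60)
bot.move_linear([p[0],p[1],.15],speed=.2)
c=(.5535,.3438); ux=np.radians(-26.9); psi=np.radians(102.6)
a2=np.pi-.135+2.0               # tool yaw at set-down (q6=-2)
a=a2-((ux+np.radians(102)-psi+np.pi/2)%np.pi-np.pi/2)
print("a",a,"a2",a2); np.save("yaw.npy",[a,a2])
bot.move_pose([*c,.14],quat(a-np.pi/2))
print(bot.read_joint_positions())
hit=bot.move_linear([*c,.011],speed=.12,until_force=8);print(hit)
if not hit:
    bot.set_gripper(0,20); print(bot.read_gripper_width())
    bot.set_gripper(.56)
    bot.move_pose([*c,.011],quat(a)); print(bot.read_joint_positions(),bot.read_position())
    bot.set_gripper(0,80); print(bot.read_gripper_width(),bot.read_finger_force(),bot.read_ft_force())
    bot.move_linear([*c,.13],speed=.15); bot.wait(.1)
    print("lifted",bot.read_gripper_width(),bot.read_ft_force())
print(bot.read_clock()); shot("c1")
E
```

```text
a 5.486558197888233 a2 5.006592653589793
[ 4.40988004e-01  5.79160421e-01 -3.31662858e-02  9.59357865e-01
 -6.08676008e-04 -3.31415250e-01]
False
0.43314425535336737
[ 4.42624149e-01  7.14456279e-01 -1.53251713e-01  7.03256936e-01
 -5.64292365e-06 -1.90177789e+00] [0.55343564 0.34377039 0.01090103]
0.4138185606845395 79.28697466850281 [-0.64698996 -1.21656247  3.70880741]
lifted 0.4136718922937188 [-1.21088991 -0.13453172 -2.22237635]
27.2333
```

View pics/c1.png

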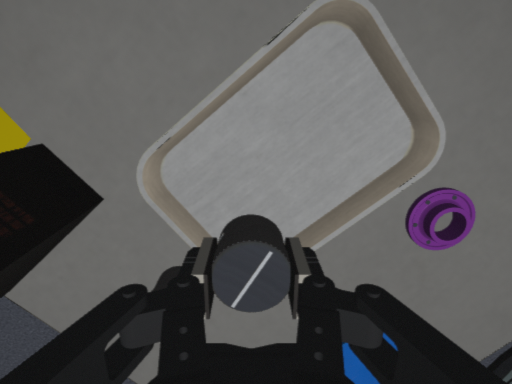

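The cap is lifted level between the pads, its white line running from (233,306) to (272,252). I'll check the line's angle in the world, then set the cap on the stud.

```bash
python3 - <<'E'
from h import *
d=np.load("pics/c1.npz");K,T=d["K"],d["T"];z=bot.read_position()[2]+.0271
A,B=ray(K,T,(233,306),z),ray(K,T,(272,252),z);ang=np.degrees(np.arctan2(*(B-A)[1::-1]))%180
a=yaw_now();off=(ang-np.degrees(a))%180
print("line world",ang,"mid",(A+B)/2,bot.read_position())
a2=np.load("yaw.npy")[1];S=(.5090,.0047)
print("line rel unit at set-down",(off+np.degrees(a2)+26.9)%180)
bot.move_pose([*S,.125],quat(a2))
print(bot.read_joint_positions())
bot.move_linear([*S,.085],speed=.12)
hit=bot.move_linear([*S,.0685],speed=.02,until_force=8)
print(hit,bot.read_position(),"rim",bot.read_position()[2]-.0089,bot.read_ft_force(),bot.read_moment(),bot.read_clock())
E
```

```text
line world 102.49650042952864 mid [0.55242744 0.34317468 0.15562108] [0.55266555 0.34338548 0.12852108]
line rel unit at set-down 101.898839111445
[-1.34617250e-01  3.52695733e-01 -4.51495163e-01  7.65762239e-01
  5.01109994e-04 -2.00083616e+00]
True [0.50895144 0.00462606 0.07246305] rim 0.06356304679092621 [-0.77234642  0.90640559  5.87390446] [0.03797172 0.16324702 0.04464511] 29.6917
```

Resting on the thread as predicted (rim 5.6 mm above the hub, line at 102°). Now screw down along the helix with force feedback.

```bash
python3 - <<'E'
from h import *
a2=np.load("yaw.npy")[1];S=(.5090,.0047);z=bot.read_position()[2];t=0;base=-2.2
m0=bot.read_moment()[2]
steps=[30]*5+[10]*7
for s in steps:
    f=bot.read_ft_force()[2]-base          # >0: pushed up
    dz=12e-3*s/360*(1 if abs(f)<=6 else .6 if f>6 else 1.25)
    if f>16: dz=12e-3*s/360*.3
    z-=dz;t+=s
    bot.move_linear([*S,z],speed=max(dz/(s/60),2e-4),rotation=quat(a2-np.radians(t)))
    fr=bot.read_ft_force();m=bot.read_moment();p=bot.read_position()
    print(t,round((np.degrees(a2-yaw_now()))%360,1),"z",round(z,4),round(p[2]-.0089,4),np.round(fr,1),np.round(m,2),round(bot.read_clock(),1))
    if abs(m[2]-m0)>.5 and t>150: break
    if np.linalg.norm(fr)>45: break
E
```

```text
30 29.9 z 0.0719 0.0628 [-0.8 -1.1 -2. ] [-0.2   0.09 -0.  ] 30.4
60 59.9 z 0.0709 0.0619 [ 0.6 -0.2 -0.7] [-0.02  0.15  0.  ] 31.0
90 89.9 z 0.0699 0.0609 [-1.3 -0.5 -1.8] [0.03 0.06 0.  ] 31.7
120 119.9 z 0.0689 0.06 [-0.6 -1.4 -2.1] [-0.24  0.07 -0.02] 32.4
150 149.9 z 0.0679 0.0589 [-1.4 -1.9 -2.2] [-0.33  0.17  0.05] 33.1
160 159.8 z 0.0675 0.0586 [-1.  -0.9 -0.4] [-0.25  0.22 -0.01] 33.4
170 169.8 z 0.0672 0.0586 [-1.8 -2.6  2.2] [-0.4   0.41 -0.07] 33.7
180 179.8 z 0.0669 0.0585 [-2.2 -2.8  4.7] [-0.63  0.44 -0.06] 34.0
190 189.9 z 0.0667 0.0585 [-4.1 -2.8  8.1] [-0.48  0.6  -0.14] 34.4
200 199.7 z 0.0665 0.0585 [-4.8 -4.1  9.1] [-0.6   0.69  0.52] 34.7
210 209.9 z 0.0663 0.0584 [-1.1 -6.4  7.3] [-1.3   0.32  0.12] 35.0
220 219.8 z 0.0661 0.0584 [-0.3 -1.4  7.3] [-0.41  0.16 -0.1 ] 35.3
```

Bottomed at about 190–200° (moment 0.52 N·m), then perhaps some slip in the grip. I'll check the line's real angle.

```bash
python3 - <<'E'
from h import *
im,K,T=shot("s1");p=bot.read_position()
c=proj(K,T,(p[0],p[1],p[2]+.0271));print(c,p,bot.read_gripper_width(),bot.read_finger_force(),bot.read_joint_positions())
cv2.imwrite("pics/s1c.png",cv2.resize(im[180:380,140:360],None,fx=2.7,fy=2.7,interpolation=cv2.INTER_CUBIC))
x0=int(c[0])-30;y0=int(c[1])-28
m=im[y0:y0+56,x0:x0+60].min(2)>130;v,u=np.nonzero(m)
P=np.array([ray(K,T,(a+x0,b+y0),p[2]+.0271)[:2] for a,b in zip(u,v)])
d=np.linalg.svd(P-P.mean(0))[2][0];print(len(P),P.mean(0),"line rel unit",(np.degrees(np.arctan2(d[1],d[0]))+26.9)%180)
E
```

```text
[251.31022309 280.81724157] [0.51075225 0.0043301  0.06730952] 0.4184083469974814 80.83215951919556 [-1.35965517e-01  4.28880540e-01 -5.14490171e-01  6.23847226e-01
 -2.60017002e-04  1.83579355e+00]
216 [0.51124321 0.00442509] line rel unit 67.96548641147925
```

View pics/s1c.png

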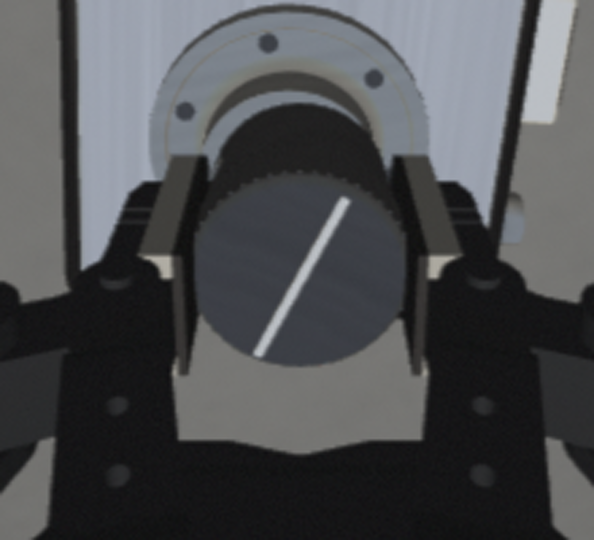

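The line is now at ≈68° relative to the unit. It slipped about 6° in the grip, so the cap was pushed slightly past the expected stop angle, with 1.8 mm of lateral shift. I'll ease back counter-clockwise gently, recentre, and check that it follows the thread.

```bash
cat >> h.py <<'E'
def line_rel(fn,ux=-26.9):
    bot.wait(.15);im,K,T=shot(fn);p=bot.read_position();z=p[2]+.0271
    c=proj(K,T,(p[0],p[1],z));x0,y0=int(c[0])-30,int(c[1])-30
    m=(im[y0:y0+60,x0:x0+60].min(2)>110).astype(np.uint8)
    n,l,st,_=cv2.connectedComponentsWithStats(m)
    best=None
    for i in range(1,n):
        v,u=np.nonzero(l==i)
        if len(u)<40: continue
        P=np.array([ray(K,T,(a+x0,b+y0),z)[:2] for a,b in zip(u,v)]);s=np.linalg.svd(P-P.mean(0));e=s[1][0]/max(s[1][1],1e-9)
        if best is None or e>best[0]: best=(e,(np.degrees(np.arctan2(s[2][0][1],s[2][0][0]))-ux)%180,P.mean(0),len(u))
    return best
def screw(S,dz,deg,tsec):
    """turn by deg (ccw +) moving z by dz from the last command"""
    d=np.load("cmd.npy");d=d+[dz,np.radians(deg)];np.save("cmd.npy",d)
    bot.move_linear([*S,d[0]],speed=max(np.hypot(dz,1e-6)/tsec,2e-4),rotation=quat(d[1]))
    fr=bot.read_ft_force();m=bot.read_moment();p=bot.read_position()
    print(round(np.degrees(d[1]),1),"z",round(d[0],4),"rim",round(p[2]-.0089,4),np.round(p[:2],4),np.round(fr,1),np.round(m,2),round(bot.read_clock(),1))
    return fr,m
E
python3 - <<'E'
from h import *
print(line_rel("l0"))
a2=np.load("yaw.npy")[1];np.save("cmd.npy",[.0661,a2-np.radians(220)])
S=(.509,.0047)
for i in range(4): screw(S,.00045,10,.3)
print(line_rel("l1"))
E
```

```text
(np.float64(17.667114668488864), np.float64(67.93306246937297), array([0.51086933, 0.00408757]), 261)
76.9 z 0.0666 rim 0.0584 [0.5103 0.0043] [-1.  -3.3  6.3] [-0.59 -0.11  0.42] 35.9
86.9 z 0.067 rim 0.0585 [0.5096 0.0055] [-0.2  1.8  5.5] [ 0.31 -0.12  0.18] 36.2
96.9 z 0.0675 rim 0.0586 [0.509  0.0052] [-0.5 -0.2  3.2] [ 0.22 -0.11  0.04] 36.6
106.9 z 0.0679 rim 0.0586 [0.5085 0.0049] [-0.5 -0.2  0.1] [ 0.11  0.03 -0.02] 36.9
(np.float64(17.131419893224912), np.float64(107.4446523321468), array([0.50914675, 0.00471904]), 265)
```

The cap came back freely and without slip (107.4°), so the earlier overshoot was elastic wind-up against the stop. Now I'll re-approach the stop gently to find the exact bottom angle.

```bash
python3 - <<'E'
from h import *
S=(.509,.0047)
m0=bot.read_moment()[2]
for i in range(7):
    fr,m=screw(S,-.0003 if i<3 else -.0001,-5,.25)
    if m[2]-m0>.3: break
print(line_rel("l2"))
E
```

```text
101.9 z 0.0676 rim 0.0586 [0.5089 0.0048] [-0.4  0.4  0.1] [0.16 0.05 0.03] 37.3
96.9 z 0.0673 rim 0.0586 [0.5091 0.0048] [-0.3  0.1  1.6] [ 0.19  0.1  -0.03] 37.6
91.9 z 0.067 rim 0.0585 [0.5088 0.0051] [-1.6  1.3  5.8] [ 0.43  0.44 -0.06] 37.8
86.9 z 0.0669 rim 0.0585 [0.5087 0.0053] [-2.4  2.2  7.7] [0.46 0.53 0.12] 38.1
81.9 z 0.0668 rim 0.0585 [0.5087 0.0053] [-1.8  2.3  8.2] [0.49 0.5  0.53] 38.3
(np.float64(16.78475504552133), np.float64(83.41052846736565), array([0.50899232, 0.00494129]), 267)
```

The firm stop is reached at line ≈84° with 0.53 N·m. Back off a quarter turn along the helix, still gripping.

```bash
python3 - <<'E'
from h import *
S=(.509,.0047)
for dz in(.0012,.0007,.0007,.0007): screw(S,dz,22.8,.6)
print(line_rel("l3"),bot.read_gripper_width(),bot.read_finger_force(),bot.read_joint_positions()[5])
im=cv2.imread("pics/l3.png");s=bot.camera("side")[...,::-1]
cv2.imwrite("pics/fin.png",np.hstack([cv2.resize(im[160:384,120:380],(390,336)),cv2.resize(s[170:270,190:306],(390,336),interpolation=cv2.INTER_CUBIC)]))
E
```

```text
104.7 z 0.068 rim 0.0588 [0.5088 0.0046] [ 0.1  0.7 -2. ] [ 0.06 -0.03 -0.01] 39.1
127.5 z 0.0687 rim 0.0596 [0.5086 0.0046] [-0.3 -0.4 -3. ] [-0.04  0.12 -0.02] 39.6
150.3 z 0.0694 rim 0.0602 [0.5081 0.0047] [-2.6 -0.8 -2.8] [-0.13  0.57  0.01] 40.2
173.1 z 0.0701 rim 0.0608 [0.508  0.0048] [-3.9 -0.5 -2.8] [ 0.01  0.95 -0.04] 40.7
(np.float64(16.70371676065717), np.float64(173.4329417972845), array([0.50897118, 0.00541412]), 268) 0.409546932572857 80.2102518081665 -0.013689760738254411
```

View pics/fin.png

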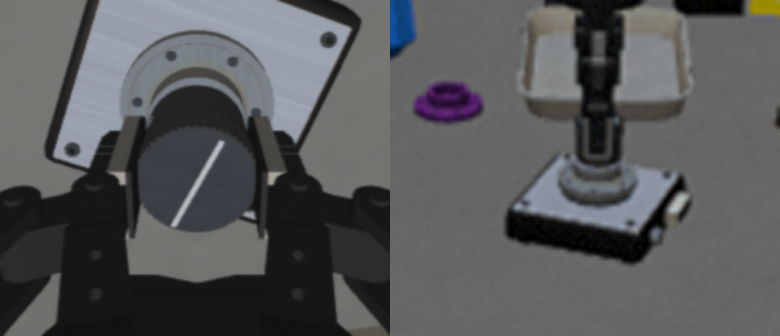

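The cap is held level with its line at 173.4°, 90° back from the stop, and the rim 2.3 mm higher. The flywheel sits flat below it. One tiny trim to take out the wind-up and side load, then hand in.

```bash
python3 - <<'E'
from h import *
screw((.5082,.0047),.0001,2.5,.4)
print(line_rel("l4"),bot.read_ft_force(),bot.read_moment(),bot.read_gripper_width(),bot.read_clock())
print(bot.close_job())
E
```

```text
175.6 z 0.0702 rim 0.0612 [0.5079 0.0047] [-4.5 -0.3 -4.5] [-0.04  1.02 -0.06] 41.4
(np.float64(16.767996629498235), np.float64(176.0478904760652), array([0.508766  , 0.00538196]), 267) [-4.61810943 -0.17761133 -4.31348774] [-0.06574959  1.06651328  0.00789337] 0.41668141244818874 41.6083
the job is handed in; nothing more can be done
None
```

The job is handed in at 41.6 s: the flywheel is home on the boss, and the cap was screwed down to its stop, backed off about 92° (rim about 2.7 mm higher, line within 4° of the unit's x axis) and is still held in the gripper; the first screw-down overran the stop by about 20° before I eased back and re-found it, and a side load of about 5 N remained at hand-in.

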